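Clear the cup dryer: nest the tumblers in the caddy

TASK

The three white stacking tumblers (the ones with a narrow foot and a wider top) are dry. Take them out of the cup dryer's tray and nest them into one upright stack, each fully seated in the one below, standing on the floor of the empty bay of the carry caddy. Set each one down gently rather than letting it fall, and leave the straight-sided beaker in the tray, and the tin, the mug and the coffee jar, where they are.

Things in the scene. Friction and masses are not known exactly. Their poses are not given: they have to be found in the camera images.
- cup1: white stoneware stacking tumbler, loose, one of three alike, 180 g, 78 mm tall, no handle. Foot 49 mm across, 53 mm at its top; at 36 mm height a flat shoulder steps out to a wide band 63 to 64 mm across, up to the rim. Mouth 57 mm inside, 38 mm deep. Nested, its foot is in the mouth below and its shoulder on that rim, 42 mm above the lower one. Origin: centre of the underside, z up.
- cup2: white stoneware stacking tumbler, loose, one of three alike, 180 g, 78 mm tall, no handle. Foot 49 mm across, 53 mm at its top; at 36 mm height a flat shoulder steps out to a wide band 63 to 64 mm across, up to the rim. Mouth 57 mm inside, 38 mm deep. Nested, its foot is in the mouth below and its shoulder on that rim, 42 mm above the lower one. Origin: centre of the underside, z up.
- cup3: white stoneware stacking tumbler, loose, one of three alike, 180 g, 78 mm tall, no handle. Foot 49 mm across, 53 mm at its top; at 36 mm height a flat shoulder steps out to a wide band 63 to 64 mm across, up to the rim. Mouth 57 mm inside, 38 mm deep. Nested, its foot is in the mouth below and its shoulder on that rim, 42 mm above the lower one. Origin: centre of the underside, z up.
- dryer: cup dryer, fixed: a white machine 300 x 200 x 190 mm with an open steel tray, 250 x 250 mm, drawn out on its +y side. Origin: on the desk under the tray's centre; tray floor at z = 12 mm, its rim at 25 mm; the machine spans y = -145 to -345 mm. Four vessels stand in the tray, one in each quarter, about 58 mm from its centre lines.
- caddy: grey plastic carry caddy, fixed, 150 x 270 x 45 mm with 5 mm walls and floor, divided by a wall across its middle into two bays of 140 x 127 mm; the bay on its -y side is empty, the one on its +y side holds a tin. Origin: centre of the underside.
- free_bay (a point): centre of the inner floor of the caddy's empty bay; axes as the caddy's. The bay reaches 70 mm to either side in x and about 63 mm in y; its walls rise 40 mm above this point.
- beaker: straight-sided white stoneware beaker, 54 mm outside diameter, 84 mm tall, 4 mm wall, standing in the dryer's tray among the tumblers, a bystander to be left alone. Origin: centre of the underside.
- tin: plain steel tin, 60 mm diameter, 85 mm tall, in the caddy's other bay, a bystander to be left alone. Origin: centre of the underside.
- mug: white mug with a handle, 80 mm diameter, 90 mm tall, a bystander to be left alone. Origin: centre of the underside.
- jar: coffee jar with a black cap, 70 mm diameter, 90 mm tall, a bystander to be left alone. Origin: centre of the underside.

How it is judged:
By the outcome, as a careful person would: the job done as asked, in the order asked, and still so for the second after the job is handed in, with the robot touching nothing.
It also fails if it takes over 72 s, if anything falls off the work surface, if the arm or the gripper's body presses on something with over 40 N, if the wrist force passes 120 N, or if a joint passes its speed limit or range.

ROBOT

A 6-joint arm with a two-finger parallel gripper is mounted at the origin on the work surface. World frame = base frame: x ahead of the robot, y to its left, z up, the work surface at z = 0. Lengths are in m, angles in degrees, forces in N, time in s.
With the tool pointing down it reaches from about 0.25 to 0.725 m from the base axis. Payload 9.7 kg.
Tool frame: the origin (TCP) lies at the very end of the fingers, on their centre line; the grasp point (between the pads) lies 19 mm behind it; z points along the fingers, y is the line along which they close (so a half turn about z gives the same grasp; the last joint's range is limited). The gripper opens to 85 mm and grips with 20 to 120 N. Pads are 22 mm wide; open, the fingers measure 114 mm over their backs; the gripper's body (76 mm by 85 mm) begins 54 mm behind the grasp point. The pads swing forward as they close: fully open they stand 13 mm farther back than shut.
Start: joints at [64.458, 4.979, 10.078, 95.1, 0, 90], TCP at [0.237, 0.496, 0.201] pointing down, gripper open.
Joint ranges: [-179.16, 179.16], [-48.56, 103.87], [-65.8, 70.77], [-126.05, 130.52], [-82.76, 87.17], [-180, 180]. Speed limits (degrees/s): [127.2, 127.2, 147.25, 180, 180, 180].

INTERFACE

Orientations are given as [roll, pitch, yaw] about the fixed x, y, z axes, in that order (R = Rz(yaw) Ry(pitch) Rx(roll)).
In Python, from workcell import bot gives the robot as it stands.
- The arm moves only by the tool arm_command, never from a script. Its argument "series" is a list of rows, each a list of 4 numbers: the shift along the tool's x, y, z in m, then the turn about the tool's z in rad. A call has exactly 5 rows; each row is the pose to reach, as a shift and turn from the pose commanded when the call began, along the tool's axes at that moment; what a row does not reach only later rows make up. A row lasts 1/10 s, in which the tool goes at most 50 mm and 8.59 degrees, less where a joint would pass 70% of its speed; a pose out of reach is approached as far as the arm can. A call with a gripper value outside its range is refused whole. "hand" is the finger opening in m, from 0 to 0.0854, set as the call begins (left out, the last holds). The fingers move at their own pace and stop on an object; "grip_force" is the grip in N (left out, the last holds). Time passes only in rows, so rows that repeat a pose let the fingers close, or fill a call up. It gives the time, the measured TCP pose, the force, the opening and the grip force at its end, in the units of the state.
- bot.get_obs(): the state, without advancing time (a new reading comes with each control period).
- bot.camera(name): name is "side" or "top" or "wrist"; returns a dict with "color" (400x640x3 uint8, blue, green, red), "camera_matrix" (3x3 intrinsics, pixels), "xyz" and "orientation" of the camera in the world; the wrist camera has in their place "T_tool_cam" (4x4, takes a point from camera to tool coordinates, whose origin is the TCP and whose axes are the flange's). Camera axes: x right, y up, looking along -z (the intrinsics and any distortion apply to the point x, -y, -z); pixel columns grow to the right and rows downward; lengths in m; the calibration is good to about 2 mm. A picture is of the moment at which its call begins: read the wrist's pose just before it. There is no depth.
- bot.job_done(): hands the job in; it is judged then, once.
Trained networks look in the newest picture that a camera, given by its name, has taken for a name from the list of things; names that differ only in an ending like _2 or _b are one class to them, and where a whole thing is asked for, a point or a joint stands for the part that bears it (a point fixed in the world has none). Each returns a list of dicts, best first, with "confidence" (0 to 1); they miss things now and then, are a little off and sometimes report something else, mostly with a low value. They report only what shows in the picture. A call takes as long as a camera call.
- bot.find_in(camera, target): "location" ([column, row] in pixels, amid what is visible of it).
- bot.mark_of(camera, target): "location" ([column, row] in pixels: a listed point, or the origin of a listed thing).
The state is a dict: "time": time; "q": joint angles; "qd": joint speeds; "joint_efforts": joint torques, N m; "ee_pos": TCP position; "tcp_rot": TCP orientation; "wrist_force": force on the tool from outside, world axes, zero at the start; "torque": the same for the moment, N m; "opening": finger opening in m; "grasp_force": force on a finger pad.
Only numpy, scipy, OpenCV 4.12 (cv2) and the standard library are available. Lean on these libraries where they do the work, as an engineer would, in place of code of your own. Each camera call takes 0.05 s, during which the arm holds its last target. There are 200 camera calls.

## Working session

There is one attempt and no reset: what is moved stays moved. The work goes in short steps, Python scripts to look and compute and a tool call to move; the robot and the scene stay as the last step left them, time stands still between calls to the robot, and variables do not carry over. Pictures are saved under pics/ and viewed, at most 10 in all, crops included, and the job is handed in when it is done.

Besides the shell and the picture viewer there is one more tool, called after "Call:" as name(argument=value, ...), one argument or row to a line, values as JSON. arm_command: Moves the arm, as the interface text tells. Its arguments: {"type":"object","properties":{"series":{"type":"array"},"hand":{"type":"number"},"grip_force":{"type":"number"}},"required":["series"]}

```bash
ls; mkdir -p pics
cat > h.py <<'E'
import numpy as np, cv2
from scipy.spatial.transform import Rotation as R
from workcell import bot
def cam(name):
    o=bot.get_obs(); c=bot.camera(name); K=np.array(c["camera_matrix"])
    if name=="wrist":
        T=np.array(c["T_tool_cam"]); Rt=R.from_euler('xyz',o["tcp_rot"],degrees=True).as_matrix()
        Rc=Rt@T[:3,:3]; p=Rt@T[:3,3]+np.array(o["ee_pos"])
    else:
        Rc=R.from_euler('xyz',c["orientation"],degrees=True).as_matrix(); p=np.array(c["xyz"])
    return c,K,Rc,p
def ray(px,K,Rc,p,z):
    d=np.linalg.inv(K)@np.array([px[0],px[1],1.]); d=Rc@np.array([d[0],-d[1],-d[2]])
    return p+d*(z-p[2])/d[2]
def proj(X,K,Rc,p):
    v=Rc.T@(np.array(X)-p); u=K@np.array([v[0],-v[1],-v[2]]); return u[:2]/u[2]
E
python3 - <<'E'
from h import *
print(bot.get_obs())
hs={"cup1":.012,"beaker":.012,"dryer":0,"caddy":0,"free_bay":.005,"tin":.005,"mug":0,"jar":0}
for n in ["top","side"]:
    c,K,Rc,p=cam(n); print(n,{k:v for k,v in c.items() if k!="color"}); cv2.imwrite(f"pics/{n}0.png",c["color"])
    for t,z in hs.items():
        for d in bot.mark_of(n,t): print(n,t,round(d["confidence"],2),np.round(d["location"],1),ray(d["location"],K,Rc,p,z).round(3))
E
```

```text
pics
{'time': 0.0, 'q': array([ 6.44567429e+01,  5.01068864e+00,  1.00346249e+01,  9.50985920e+01,
       -1.88738005e-03,  9.00012822e+01]), 'qd': array([ 0.00570065,  0.08558618, -0.04206787,  0.01972124,  0.01577095,
        0.05421457]), 'joint_efforts': array([-1.79231436e-03, -5.20399511e+01,  4.64798033e+01,  1.66562176e-02,
       -1.63733739e-04,  2.12645961e-05]), 'ee_pos': array([0.23705265, 0.49600304, 0.20038856]), 'tcp_rot': array([-1.79925344e+02,  1.88904916e-03,  1.54455463e+02]), 'wrist_force': array([ 0.08880709,  0.16508776, -0.09934712]), 'torque': array([ 0.06342689,  0.00785057, -0.04663402]), 'grasp_force': 0.0, 'opening': 0.0851314148701489}
top {'camera_matrix': array([[479.17792709,   0.        , 317.09897395],
       [  0.        , 479.17792709, 194.88347015],
       [  0.        ,   0.        ,   1.        ]]), 'xyz': array([0.48836948, 0.00247656, 1.11508788]), 'orientation': array([  6.69414728,   0.2953452 , -89.54162797])}
top cup1 0.97 [470.2 257.5] [ 0.477 -0.341  0.012]
top cup1 0.74 [409.  214.1] [ 0.575 -0.203  0.012]
top cup1 0.57 [460.1 209.9] 
[... 569 characters left out ...]
      ,   1.        ]]), 'xyz': array([0.32200861, 0.48964046, 0.64875508]), 'orientation': array([  43.50722642,   -1.00054779, -150.57242668])}
side cup1 0.91 [376.  143.5] [ 0.593 -0.319  0.012]
side cup1 0.76 [362.4 172.6] [ 0.574 -0.189  0.012]
side cup1 0.75 [415.4 153.3] [ 0.483 -0.334  0.012]
side dryer 0.94 [391.1 162. ] [ 0.53 -0.28  0.  ]
side caddy 0.72 [273.8 326.7] [0.539 0.261 0.   ]
side free_bay 0.79 [295.5 301.3] [0.53  0.2   0.005]
side tin 0.69 [236.9 356.6] [0.561 0.338 0.005]
side mug 0.77 [233.3 219.6] [0.765 0.094 0.   ]
side mug 0.34 [415.7 151.9] [ 0.488 -0.356  0.   ]
side jar 0.82 [191.5 261.8] [0.766 0.229 0.   ]
side jar 0.37 [375.7 142.8] [ 0.6   -0.337  0.   ]
```

View pics/top0.png

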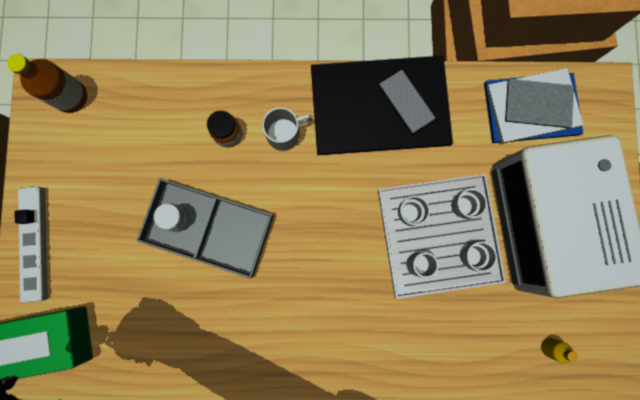

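View pics/side0.png

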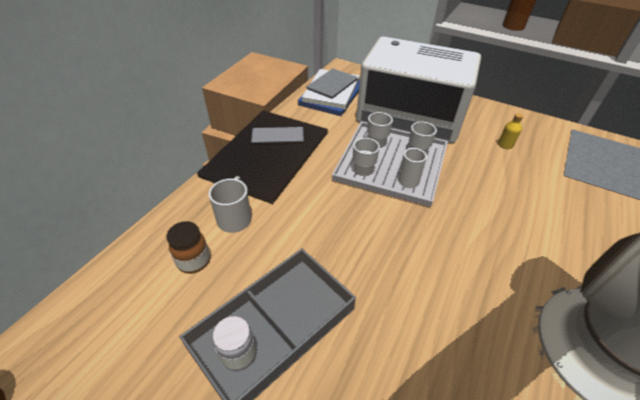

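The top view shows the tumblers at about (412,210), (468,205) and (478,255). The taller straight beaker is at (423,262), and the empty bay is at (236,236). I'll move over the tray for a closer look.

Call:
arm_command(
  series=[
    [-0.036,-0.034,-0.01,0.14],
    [-0.072,-0.068,-0.02,0.28],
    [-0.107,-0.102,-0.03,0.42],
    [-0.142,-0.136,-0.04,0.56],
    [-0.178,-0.17,-0.05,0.7],
  ],
)

```text
time: 1.4
ee_pos: [0.3241, 0.2654, 0.2514]
tcp_rot: [180.0, -0.0, 114.1]
wrist_force: [1.2, 0.8, -0.4]
opening: 0.0852
grasp_force: 0.0
```

Run:
```python
from h import *
c,K,Rc,p=cam("wrist"); o=bot.get_obs(); print(c["T_tool_cam"],K,o["ee_pos"],o["tcp_rot"],o["q"])
```

```text
[[ 6.89837231e-04  9.62148840e-01  2.72523639e-01  6.95873994e-02]
 [ 9.99999298e-01 -4.01227598e-04 -1.11475129e-03 -6.81538687e-04]
 [-9.63212658e-04  2.72524216e-01 -9.62148442e-01 -1.72959409e-01]
 [ 0.00000000e+00  0.00000000e+00  0.00000000e+00  1.00000000e+00]] [[283.84812836   0.         320.61539537]
 [  0.         283.84812836 201.57617671]
 [  0.           0.           1.        ]] [0.3262759  0.26041205 0.25365422] [1.79827838e+02 1.03384538e-01 1.13341504e+02] [ 38.70428395 -11.54464746   0.26923087 101.67525699  -0.14530086
 105.36244902]
```

Call:
arm_command(
  series=[
    [-0.048,-0.001,0,0.1],
    [-0.096,-0.002,0,0.2],
    [-0.144,-0.003,0,0.3],
    [-0.192,-0.004,0,0.4],
    [-0.24,-0.005,0,0.425],
  ],
)

```text
time: 1.95
ee_pos: [0.4188, 0.0446, 0.2511]
tcp_rot: [179.9, -0.0, 89.8]
wrist_force: [1.1, 0.5, -0.1]
opening: 0.0852
grasp_force: 0.0
```

Call:
arm_command(
  series=[
    [-0.045,0.019,0,0],
    [-0.09,0.038,0,0],
    [-0.135,0.057,0,0],
    [-0.18,0.076,0,0],
    [-0.225,0.095,0,0],
  ],
)

```text
time: 2.45
ee_pos: [0.5139, -0.1807, 0.251]
tcp_rot: [180.0, 0.0, 90.0]
wrist_force: [1.4, 0.9, 0.3]
opening: 0.0854
grasp_force: 0.0
```

Call:
arm_command(
  series=[
    [-0.03,0.015,0,0],
    [-0.03,0.015,0,0],
    [-0.03,0.015,0,0],
    [-0.03,0.015,0,0],
    [-0.03,0.015,0,0],
  ],
)

```text
time: 2.95
ee_pos: [0.5283, -0.2075, 0.2515]
tcp_rot: [180.0, 0.0, 90.1]
wrist_force: [0.3, -0.3, 0.0]
opening: 0.0856
grasp_force: 0.0
```

```bash
cat >> h.py <<'E'
def marks(n,ts,zs,pic=None):
    c,K,Rc,p=cam(n)
    if pic: cv2.imwrite(f"pics/{pic}.png",c["color"])
    for t,z in zip(ts,zs):
        for d in bot.mark_of(n,t): print(t,"mark",round(d["confidence"],2),np.round(d["location"],1),ray(d["location"],K,Rc,p,z).round(4))
    return c,K,Rc,p
E
python3 - <<'E'
from h import *
o=bot.get_obs();print(o["ee_pos"],o["tcp_rot"])
marks("wrist",["cup1","beaker","dryer"],[.012,.012,0],"w1")
E
```

```text
[ 0.52826042 -0.20749765  0.25147581] [1.79957639e+02 1.28884941e-02 9.00726748e+01]
cup1 mark 0.97 [362.2 242.8] [ 0.5938 -0.3223  0.012 ]
cup1 mark 0.93 [355.3 169.3] [ 0.5788 -0.2058  0.012 ]
cup1 mark 0.55 [289.6 252.7] [ 0.479  -0.3395  0.012 ]
beaker mark 0.59 [271.9 179.4] [ 0.4561 -0.221   0.012 ]
dryer mark 0.77 [321.8 210.3] [ 0.5301 -0.2725  0.    ]
```

View pics/w1.png

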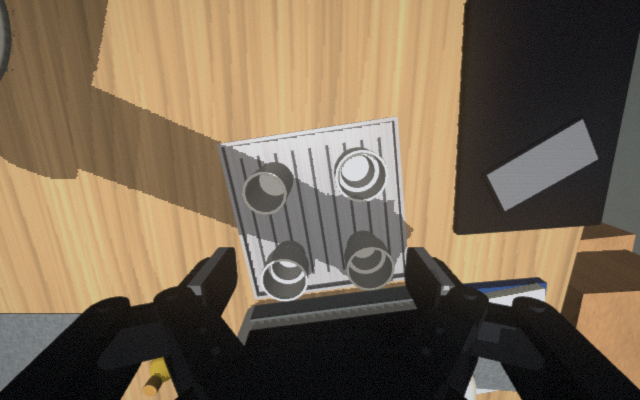

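Beaker at (266,191); tumbler rims at about (361,174), (370,267) and (285,280). I'll refine these on the rims.

Run:
```python
from h import *
c,K,Rc,p=cam("wrist"); g=cv2.cvtColor(c["color"],cv2.COLOR_BGR2GRAY)
E=cv2.GaussianBlur(g,(3,3),0).astype(float)
gx=cv2.Sobel(E,cv2.CV_64F,1,0);gy=cv2.Sobel(E,cv2.CV_64F,0,1); M=np.hypot(gx,gy)
from scipy.ndimage import map_coordinates
t=np.linspace(0,2*np.pi,72,endpoint=False)
for nm,x,y,r,zt in [("A",.577,-.205,.032,.090),("B",.59,-.322,.032,.090),("C",.479,-.340,.032,.090),("bk",.461,-.221,.027,.096)]:
    best=[]
    for dx in np.arange(-.012,.0121,.001):
        for dy in np.arange(-.012,.0121,.001):
            P=np.array([proj([x+dx+r*np.cos(a),y+dy+r*np.sin(a),zt],K,Rc,p) for a in t])
            Q=np.array([proj([x+dx+(r-.0035)*np.cos(a),y+dy+(r-.0035)*np.sin(a),zt],K,Rc,p) for a in t])
            s=sum(np.minimum(map_coordinates(M,[w[:,1],w[:,0]],order=1),120).mean() for w in (P,Q))
            best.append((s,x+dx,y+dy))
    best.sort(reverse=True); print(nm,np.round(best[:3],4).tolist(),proj([best[0][1],best[0][2],zt],K,Rc,p).round())
```

```text
A [[208.5404, 0.574, -0.201], [204.2685, 0.574, -0.2], [203.4625, 0.575, -0.201]] [359. 176.]
B [[209.4922, 0.593, -0.325], [207.1092, 0.592, -0.324], [206.5832, 0.593, -0.324]] [370. 269.]
C [[226.4712, 0.481, -0.342], [225.7377, 0.481, -0.343], [225.2709, 0.481, -0.341]] [285. 280.]
bk [[184.0994, 0.461, -0.221], [182.3703, 0.46, -0.221], [180.3502, 0.461, -0.22]] [264. 193.]
```

Call:
arm_command(
  series=[
    [0.006,0.047,0.02,0],
    [0.006,0.047,0.06,0],
    [0.006,0.047,0.1,0],
    [0.006,0.047,0.13,0],
    [0.006,0.047,0.15,0],
  ],
)

```text
time: 3.7
ee_pos: [0.5745, -0.2019, 0.098]
tcp_rot: [-179.8, -0.1, 90.0]
wrist_force: [-0.3, -0.3, 0.2]
opening: 0.0855
grasp_force: 0.0
```

Call:
arm_command(
  series=[
    [0,0,0.015,0],
    [0,0,0.03,0],
    [0,0,0.042,0],
    [0,0,0.047,0],
    [0,0,0.047,0],
  ],
)

```text
time: 4.2
ee_pos: [0.5753, -0.2025, 0.0535]
tcp_rot: [-180.0, -0.0, 90.0]
wrist_force: [0.4, -0.2, 0.9]
opening: 0.0854
grasp_force: 0.0
```

Call:
arm_command(
  series=[
    [0,0,0,0],
    [0,0,0,0],
    [0,0,0,0],
    [0,0,0,0],
    [0,0,0,0],
  ],
  hand=0.055,
  grip_force=25,
)

```text
time: 4.7
ee_pos: [0.5754, -0.2028, 0.0558]
tcp_rot: [179.9, 0.1, 90.0]
wrist_force: [-5.9, 0.1, 8.7]
opening: 0.0552
grasp_force: 4.6
```

Call:
arm_command(
  series=[
    [0,0,0,0],
    [0,0,0,0],
    [0,0,0,0],
    [0,0,0,0],
    [0,0,0,0],
  ],
)

```text
time: 5.2
ee_pos: [0.5754, -0.2028, 0.0558]
tcp_rot: [179.9, 0.0, 90.0]
wrist_force: [-5.6, 1.6, 8.2]
opening: 0.0551
grasp_force: 4.6
```

Run:
```python
from h import *
c,K,Rc,p=cam("wrist"); a=c["color"]
s,K2,R2,p2=cam("side"); u=proj([.575,-.202,.06],K2,R2,p2).astype(int); print(u)
s=s["color"][u[1]-50:u[1]+50,u[0]-80:u[0]+80]
s=cv2.resize(s,(640,400),interpolation=cv2.INTER_CUBIC)
w=cv2.resize(a[100:350,200:450],(400,400))
cv2.imwrite("pics/g1.png",cv2.resize(np.hstack([w,s]),(800,308)))
```

```text
[365 155]
```

View pics/g1.png

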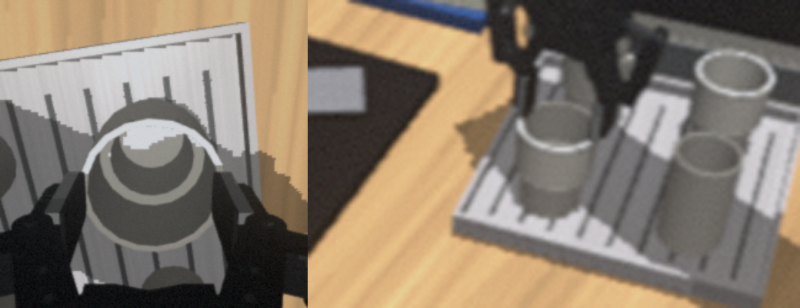

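Run:
```python
from h import *
c,K,Rc,p=marks("wrist",["cup1"],[.012]); o=bot.get_obs(); print(o["ee_pos"],o["opening"])
a=c["color"].copy()
for z,r in [(.09,.032),(.09,.0285),(.048,.032),(.012,.0245)]:
    print(z,r,[proj([.5754+s[0]*r,-.2028+s[1]*r,z],K,Rc,p).round().tolist() for s in [(0,0),(0,1),(0,-1),(1,0),(-1,0)]])
for f in [(322,250)]: print(ray(f,K,Rc,p,.09))
cv2.imwrite("pics/g2.png",cv2.resize(a[150:330,220:430],(700,600),interpolation=cv2.INTER_CUBIC))
```

```text
cup1 mark 0.88 [324.4 210.8] [ 0.5779 -0.2026  0.012 ]
cup1 mark 0.73 [339.1 335.7] [ 0.5918 -0.3227  0.012 ]
cup1 mark 0.67 [220.5 351.3] [ 0.4815 -0.34    0.012 ]
[ 0.57540169 -0.20281327  0.05583382] 0.05505834898730354
0.09 0.032 [[322.0, 255.0], [322.0, 198.0], [322.0, 307.0], [382.0, 255.0], [262.0, 255.0]]
0.09 0.0285 [[322.0, 255.0], [322.0, 204.0], [322.0, 301.0], [375.0, 255.0], [269.0, 255.0]]
0.048 0.032 [[322.0, 227.0], [322.0, 181.0], [321.0, 269.0], [369.0, 227.0], [274.0, 227.0]]
0.012 0.0245 [[321.0, 211.0], [321.0, 181.0], [321.0, 239.0], [352.0, 211.0], [291.0, 211.0]]
[ 0.5754178  -0.19964437  0.09      ]
```

View pics/g2.png

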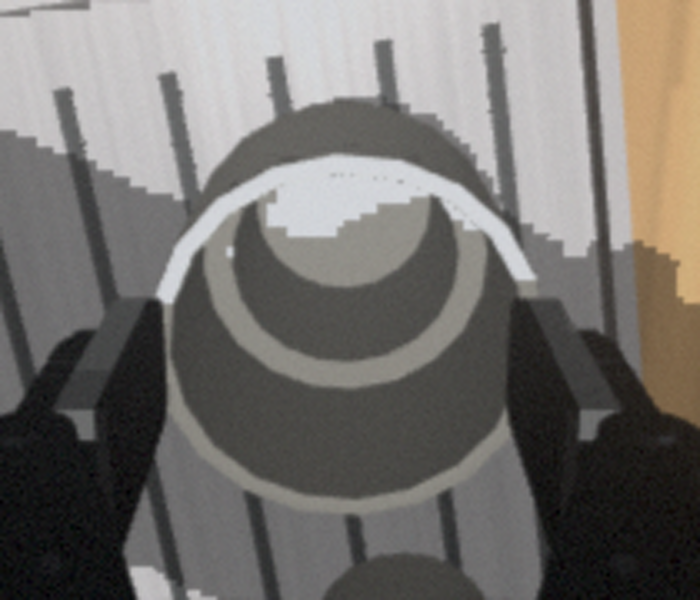

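The finger tips stand on the rim: they occlude it at (165,300) and (515,300), and the opening is 55 mm. The real tips therefore sit about 35 mm behind the reported TCP. I'll open, go about 32 mm lower (still clear of the tray) and grip again.

Call:
arm_command(
  series=[
    [0,0,0,0],
    [0,0,0,0],
    [0,0,0,0],
    [0,0,0,0],
    [0,0,0,0],
  ],
  hand=0.0854,
)

```text
time: 5.9
ee_pos: [0.5754, -0.2025, 0.0537]
tcp_rot: [-180.0, -0.0, 90.0]
wrist_force: [0.5, -0.6, -0.0]
opening: 0.0855
grasp_force: 0.0
```

Call:
arm_command(
  series=[
    [0.003,0,0.005,0],
    [0.003,0,0.012,0],
    [0.003,0,0.02,0],
    [0.003,0,0.027,0],
    [0.003,0,0.032,0],
  ],
)

```text
time: 6.4
ee_pos: [0.575, -0.1994, 0.0206]
tcp_rot: [-179.9, -0.0, 90.0]
wrist_force: [0.0, 0.1, 0.1]
opening: 0.0854
grasp_force: 0.0
```

Call:
arm_command(
  series=[
    [0,0,0,0],
    [0,0,0,0],
    [0,0,0,0],
    [0,0,0,0],
    [0,0,0,0],
  ],
  hand=0.055,
  grip_force=25,
)

```text
time: 6.9
ee_pos: [0.5754, -0.1996, 0.0219]
tcp_rot: [180.0, 0.0, 90.0]
wrist_force: [0.2, -0.2, -1.5]
opening: 0.064
grasp_force: 27.9
```

Call:
arm_command(
  series=[
    [0,0,-0.01,0],
    [0,0,-0.035,0],
    [0,0,-0.07,0],
    [0.005,0,-0.105,0],
    [0.03,-0.003,-0.13,0],
  ],
)

```text
time: 7.4
ee_pos: [0.5729, -0.1709, 0.155]
tcp_rot: [179.9, 0.1, 89.9]
wrist_force: [-0.3, 1.0, -1.6]
opening: 0.0643
grasp_force: 28.3
```

Call:
arm_command(
  series=[
    [0.035,-0.005,0,0],
    [0.075,-0.01,0,0],
    [0.115,-0.015,0,0],
    [0.155,-0.02,0,0],
    [0.195,-0.025,0,0],
  ],
)

```text
time: 7.9
ee_pos: [0.5471, 0.0269, 0.1529]
tcp_rot: [179.9, -0.0, 90.0]
wrist_force: [0.3, 0.8, -0.7]
opening: 0.0639
grasp_force: 28.3
```

Call:
arm_command(
  series=[
    [0.04,-0.005,0,0],
    [0.08,-0.01,0,0],
    [0.12,-0.015,0,0],
    [0.155,-0.02,0,0],
    [0.177,-0.025,0,0],
  ],
)

```text
time: 8.4
ee_pos: [0.522, 0.2048, 0.1527]
tcp_rot: [180.0, -0.0, 90.1]
wrist_force: [-0.7, -0.9, -2.2]
opening: 0.064
grasp_force: 28.3
```

Run:
```python
from h import *
o=bot.get_obs();print(o["ee_pos"],o["tcp_rot"],o["opening"])
marks("wrist",["free_bay","cup1","caddy","tin"],[.005,.145,0,.005],"w2")
marks("top",["free_bay","caddy"],[.005,0])
```

```text
[0.52195969 0.20482074 0.1527178 ] [ 1.79958085e+02 -3.61192420e-02  9.00911659e+01] 0.06396164346628937
free_bay mark 0.62 [317.9 188.1] [0.5184 0.1997 0.005 ]
cup1 mark 0.56 [323.  230.6] [0.523  0.2024 0.145 ]
cup1 mark 0.38 [508.8 270.4] [0.6552 0.1724 0.145 ]
caddy mark 0.56 [337.1 131.5] [0.5398 0.2633 0.    ]
tin mark 0.74 [357.6  60.8] [0.5594 0.3342 0.005 ]
free_bay mark 0.84 [234.  240.4] [0.5114 0.2003 0.005 ]
caddy mark 0.7 [230.4 237.6] [0.5179 0.2097 0.    ]
```

View pics/w2.png

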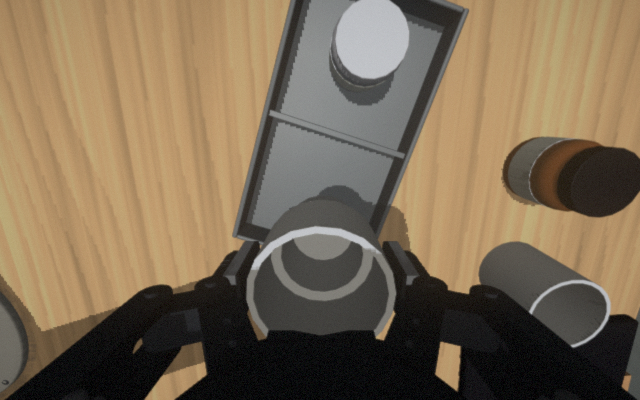

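The tumbler is held at (320,290) over the bay, and the bay centre is estimated at (0.519, 0.200). Lowering.

Call:
arm_command(
  series=[
    [-0.004,-0.003,0.025,0],
    [-0.004,-0.003,0.06,0],
    [-0.004,-0.003,0.09,0],
    [-0.004,-0.003,0.115,0],
    [-0.004,-0.003,0.128,0],
  ],
)

```text
time: 9.3
ee_pos: [0.5185, 0.1973, 0.0216]
tcp_rot: [-179.9, 0.1, 89.9]
wrist_force: [-0.4, -0.4, -0.6]
opening: 0.064
grasp_force: 28.3
```

Call:
arm_command(
  series=[
    [0,0,0.003,0],
    [0,0,0.005,0],
    [0,0,0.007,0],
    [0,0,0.008,0],
    [0,0,0.0085,0],
  ],
)

```text
time: 9.8
ee_pos: [0.5198, 0.1986, 0.016]
tcp_rot: [179.9, -0.0, 90.0]
wrist_force: [-0.4, 0.1, -2.0]
opening: 0.0639
grasp_force: 28.3
```

Call:
arm_command(
  series=[
    [0,0,0.0005,0],
    [0,0,0.001,0],
    [0,0,0.001,0],
    [0,0,0.001,0],
    [0,0,0.001,0],
  ],
)

```text
time: 10.3
ee_pos: [0.5197, 0.1986, 0.0148]
tcp_rot: [180.0, -0.0, 90.0]
wrist_force: [-0.3, 0.0, 4.3]
opening: 0.0643
grasp_force: 28.5
```

Call:
arm_command(
  series=[
    [0,0,0,0],
    [0,0,0,0],
    [0,0,0,0],
    [0,0,0,0],
    [0,0,0,0],
  ],
  hand=0.0854,
)

```text
time: 10.8
ee_pos: [0.5194, 0.1985, 0.0143]
tcp_rot: [-180.0, 0.0, 90.0]
wrist_force: [-0.2, 0.4, -0.3]
opening: 0.0852
grasp_force: 0.0
```

Call:
arm_command(
  series=[
    [0,0,-0.015,0],
    [0,0,-0.045,0],
    [0,0,-0.08,0],
    [0,0,-0.115,0],
    [-0.03,0.004,-0.14,0],
  ],
)

```text
time: 11.3
ee_pos: [0.5237, 0.1703, 0.158]
tcp_rot: [179.8, -0.1, 90.2]
wrist_force: [0.5, -1.1, -0.8]
opening: 0.0854
grasp_force: 0.0
```

Call:
arm_command(
  series=[
    [-0.045,0.006,0,0],
    [-0.09,0.012,0,0],
    [-0.135,0.018,0,0],
    [-0.18,0.024,0,0],
    [-0.225,0.03,0,0],
  ],
)

```text
time: 11.8
ee_pos: [0.5535, -0.0584, 0.1558]
tcp_rot: [179.9, 0.0, 90.0]
wrist_force: [1.2, -0.2, -0.3]
opening: 0.0854
grasp_force: 0.0
```

Call:
arm_command(
  series=[
    [-0.045,0.006,0,0],
    [-0.09,0.012,0,0],
    [-0.135,0.018,0,0],
    [-0.18,0.024,0,0],
    [-0.225,0.03,0,0],
  ],
)

```text
time: 12.3
ee_pos: [0.5834, -0.2835, 0.1557]
tcp_rot: [179.9, 0.0, 90.0]
wrist_force: [0.6, 0.2, 1.0]
opening: 0.0854
grasp_force: 0.0
```

Call:
arm_command(
  series=[
    [-0.03,0.006,0,0],
    [-0.042,0.009,0,0],
    [-0.042,0.009,0,0],
    [-0.042,0.009,0,0],
    [-0.042,0.009,0,0],
  ],
)

```text
time: 12.8
ee_pos: [0.5926, -0.322, 0.155]
tcp_rot: [180.0, -0.0, 90.1]
wrist_force: [-0.6, 0.4, -0.3]
opening: 0.0856
grasp_force: 0.0
```

Run:
```python
from h import *
o=bot.get_obs();print(o["ee_pos"],o["tcp_rot"],o["opening"])
marks("wrist",["cup1"],[.012],"w3")
c,K,Rc,p=marks("top",["cup1"],[.005]);
```

```text
[ 0.59257713 -0.32202445  0.15502721] [ 1.79977534e+02 -2.92627464e-04  9.00827758e+01] 0.08562540287216124
cup1 mark 0.91 [323.6 188.3] [ 0.5956 -0.3264  0.012 ]
cup1 mark 0.61 [223.6 199.3] [ 0.4803 -0.3396  0.012 ]
cup1 mark 0.9 [469.8 256.9] [ 0.478  -0.3422  0.005 ]
cup1 mark 0.79 [237.1 236.4] [0.5206 0.1933 0.005 ]
cup1 mark 0.63 [457.5 207.9] [ 0.5906 -0.317   0.005 ]
```

View pics/w3.png

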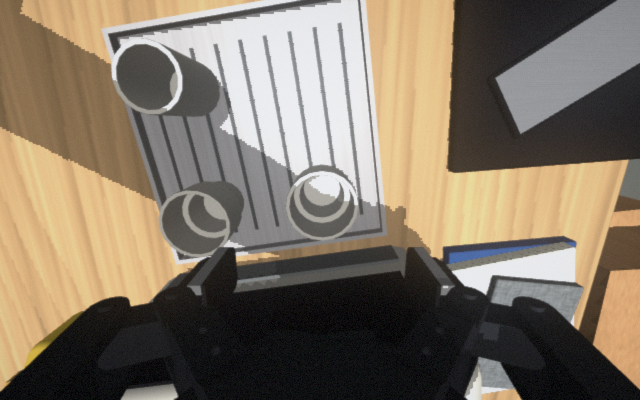

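Rim at (322,203), which puts the cup within about 1 mm of the TCP in plan. Descending.

Call:
arm_command(
  series=[
    [0,0.001,0.03,0],
    [0,0.001,0.065,0],
    [0,0.001,0.095,0],
    [0,0.001,0.12,0],
    [0,0.001,0.133,0],
  ],
)

```text
time: 13.5
ee_pos: [0.5924, -0.3225, 0.0189]
tcp_rot: [-179.8, -0.1, 90.0]
wrist_force: [0.3, -0.6, -0.2]
opening: 0.0853
grasp_force: 0.0
```

Call:
arm_command(
  series=[
    [0,0,0,0],
    [0,0,0,0],
    [0,0,0,0],
    [0,0,0,0],
    [0,0,0,0],
  ],
  hand=0.055,
  grip_force=25,
)

```text
time: 14.0
ee_pos: [0.5939, -0.3238, 0.0223]
tcp_rot: [179.9, 0.0, 90.0]
wrist_force: [-0.1, 0.0, 1.4]
opening: 0.062
grasp_force: 28.5
```

Call:
arm_command(
  series=[
    [0,0,-0.01,0],
    [0,0,-0.035,0],
    [0,0,-0.07,0],
    [0.005,0,-0.105,0],
    [0.03,-0.004,-0.133,0],
  ],
)

```text
time: 14.5
ee_pos: [0.5895, -0.295, 0.1569]
tcp_rot: [179.9, 0.1, 89.9]
wrist_force: [-0.0, 0.8, -2.4]
opening: 0.062
grasp_force: 28.6
```

Call:
arm_command(
  series=[
    [0.042,-0.006,0,0],
    [0.084,-0.012,0,0],
    [0.126,-0.018,0,0],
    [0.168,-0.024,0,0],
    [0.21,-0.03,0,0],
  ],
)

```text
time: 15.0
ee_pos: [0.5589, -0.082, 0.1553]
tcp_rot: [179.9, 0.0, 90.0]
wrist_force: [0.9, -0.1, -2.1]
opening: 0.062
grasp_force: 28.6
```

Call:
arm_command(
  series=[
    [0.042,-0.006,0,0],
    [0.084,-0.012,0,0],
    [0.126,-0.018,0,0],
    [0.168,-0.024,0,0],
    [0.21,-0.03,0,0],
  ],
)

```text
time: 15.5
ee_pos: [0.529, 0.1281, 0.1555]
tcp_rot: [179.9, -0.0, 90.0]
wrist_force: [1.4, 0.0, -2.1]
opening: 0.0617
grasp_force: 28.6
```

Call:
arm_command(
  series=[
    [0.035,-0.004,0,0],
    [0.06,-0.008,0,0],
    [0.0725,-0.01,0,0],
    [0.0725,-0.01,0,0],
    [0.0725,-0.01,0,0],
  ],
)

```text
time: 16.0
ee_pos: [0.5195, 0.1985, 0.1547]
tcp_rot: [180.0, 0.0, 90.0]
wrist_force: [-0.6, -0.1, -2.1]
opening: 0.062
grasp_force: 28.6
```

```bash
cat >> h.py <<'E'
from scipy.ndimage import map_coordinates
from scipy.optimize import minimize
def rimfit(img,K,Rc,p,x,y,zt,arc=(15,165),span=.008):
    "ring fit on the +y arc (unobstructed); returns x,y"
    g=cv2.GaussianBlur(cv2.cvtColor(img,cv2.COLOR_BGR2GRAY),(3,3),0).astype(float)
    M=np.minimum(np.hypot(cv2.Sobel(g,cv2.CV_64F,1,0),cv2.Sobel(g,cv2.CV_64F,0,1)),150)
    t=np.radians(np.linspace(*arc,60)); best=(0,)
    for dx in np.arange(-span,span+1e-6,.0005):
        for dy in np.arange(-span,span+1e-6,.0005):
            s=0
            for r in (.032,.0285):
                P=np.array([proj([x+dx+r*np.cos(a),y+dy+r*np.sin(a),zt],K,Rc,p) for a in t])
                s+=map_coordinates(M,[P[:,1],P[:,0]],order=1).mean()
            if s>best[0]: best=(s,x+dx,y+dy)
    return np.round(best,4)
E
python3 - <<'E'
from h import *
o=bot.get_obs();e=o["ee_pos"];print(e,o["tcp_rot"],o["opening"])
c,K,Rc,p=cam("wrist"); a=c["color"]; cv2.imwrite("pics/w4.png",a)
print("B-tcp",rimfit(a,K,Rc,p,e[0],e[1],e[2]+.068)[1:]-e[:2])
# A: same camera pose shift, picture w2
e2=np.array([.52196,.20482,.15272]); p2=p-e+e2
print("A-tcp",rimfit(cv2.imread("pics/w2.png"),K,Rc,p2,e2[0],e2[1],e2[2]+.068)[1:]-e2[:2])
t,K3,R3,p3=cam("top")
E
```

```text
[0.51954246 0.19847416 0.15469164] [1.79986790e+02 1.68508553e-02 9.00075722e+01] 0.061987446735576615
B-tcp [-0.00054246 -0.00147416]
A-tcp [-0.00096 -0.00202]
```

View pics/w4.png

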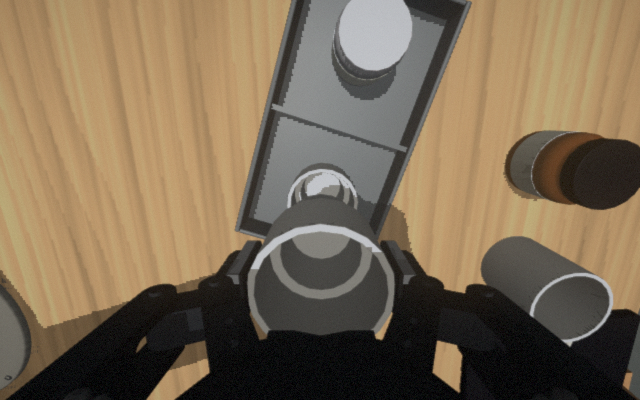

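Run:
```python
from h import *
e=bot.get_obs()["ee_pos"]
c,K,Rc,p=cam("wrist"); a=c["color"]
print("A rim",rimfit(a,K,Rc,p,.5195,.197,.083,arc=(20,160)),"B rim",rimfit(a,K,Rc,p,e[0],e[1],e[2]+.068),e)
```

```text
A rim [2.460276e+02 5.200000e-01 1.960000e-01] B rim [2.817319e+02 5.192000e-01 1.965000e-01] [0.51967984 0.19796361 0.15458488]
```

Call:
arm_command(
  series=[
    [-0.0005,0.0005,0.015,0],
    [-0.0005,0.0005,0.035,0],
    [-0.0005,0.0005,0.05,0],
    [-0.0005,0.0005,0.058,0],
    [-0.0005,0.0005,0.062,0],
  ],
)

```text
time: 16.65
ee_pos: [0.5197, 0.198, 0.0916]
tcp_rot: [-179.9, 0.0, 90.0]
wrist_force: [-0.1, 0.8, -1.6]
opening: 0.0619
grasp_force: 28.5
```

Call:
arm_command(
  series=[
    [0,0,0.005,0],
    [0,0,0.01,0],
    [0,0,0.015,0],
    [0,0,0.02,0],
    [0,0,0.024,0],
  ],
)

```text
time: 17.15
ee_pos: [0.5199, 0.1985, 0.0679]
tcp_rot: [-180.0, 0.0, 90.0]
wrist_force: [-0.5, -0.7, -1.7]
opening: 0.0619
grasp_force: 28.6
```

Call:
arm_command(
  series=[
    [0,0,0.002,0],
    [0,0,0.004,0],
    [0,0,0.006,0],
    [0,0,0.008,0],
    [0,0,0.009,0],
  ],
)

```text
time: 17.65
ee_pos: [0.5199, 0.1985, 0.0592]
tcp_rot: [-180.0, 0.0, 90.0]
wrist_force: [-1.0, -0.6, -2.3]
opening: 0.0623
grasp_force: 28.6
```

Into the mouth without contact; final millimetres.

Call:
arm_command(
  series=[
    [0,0,0.0005,0],
    [0,0,0.001,0],
    [0,0,0.0015,0],
    [0,0,0.002,0],
    [0,0,0.002,0],
  ],
)

```text
time: 18.15
ee_pos: [0.52, 0.1985, 0.0574]
tcp_rot: [180.0, 0.0, 90.0]
wrist_force: [1.2, -0.9, -1.8]
opening: 0.0618
grasp_force: 28.6
```

Call:
arm_command(
  series=[
    [0,0,0.0003,0],
    [0,0,0.0006,0],
    [0,0,0.0009,0],
    [0,0,0.001,0],
    [0,0,0.001,0],
  ],
)

```text
time: 18.65
ee_pos: [0.5201, 0.1986, 0.0573]
tcp_rot: [180.0, -0.0, 90.0]
wrist_force: [-2.8, -0.9, 6.5]
opening: 0.0616
grasp_force: 29.4
```

Call:
arm_command(
  series=[
    [0,0,0,0],
    [0,0,0,0],
    [0,0,0,0],
    [0,0,0,0],
    [0,0,0,0],
  ],
  hand=0.0854,
)

```text
time: 19.15
ee_pos: [0.5199, 0.1985, 0.0563]
tcp_rot: [-180.0, 0.0, 90.0]
wrist_force: [0.1, 0.7, 0.5]
opening: 0.0853
grasp_force: 0.0
```

Call:
arm_command(
  series=[
    [0,0,-0.015,0],
    [0,0,-0.045,0],
    [0,0,-0.075,0],
    [0,0,-0.095,0],
    [-0.03,-0.002,-0.1,0],
  ],
)

```text
time: 19.65
ee_pos: [0.5191, 0.1704, 0.1601]
tcp_rot: [179.8, -0.1, 90.2]
wrist_force: [-0.0, -0.7, -0.5]
opening: 0.0855
grasp_force: 0.0
```

Call:
arm_command(
  series=[
    [-0.045,-0.003,0,0],
    [-0.09,-0.006,0,0],
    [-0.135,-0.009,0,0],
    [-0.18,-0.012,0,0],
    [-0.225,-0.015,0,0],
  ],
)

```text
time: 20.15
ee_pos: [0.5027, -0.0583, 0.1578]
tcp_rot: [179.9, 0.0, 90.0]
wrist_force: [1.0, 0.1, 0.7]
opening: 0.0855
grasp_force: 0.0
```

Call:
arm_command(
  series=[
    [-0.045,-0.003,0,0],
    [-0.09,-0.006,0,0],
    [-0.135,-0.009,0,0],
    [-0.18,-0.012,0,0],
    [-0.225,-0.015,0,0],
  ],
)

```text
time: 20.65
ee_pos: [0.4876, -0.2835, 0.1578]
tcp_rot: [179.9, 0.0, 90.0]
wrist_force: [0.5, 0.4, 0.3]
opening: 0.0853
grasp_force: 0.0
```

Call:
arm_command(
  series=[
    [-0.04,-0.005,0,0],
    [-0.0595,-0.007,0,0],
    [-0.0595,-0.007,0,0],
    [-0.0595,-0.007,0,0],
    [-0.0595,-0.007,0,0],
  ],
)

```text
time: 21.15
ee_pos: [0.4813, -0.3398, 0.1568]
tcp_rot: [180.0, -0.0, 90.1]
wrist_force: [0.4, 1.0, 0.6]
opening: 0.0853
grasp_force: 0.0
```

Run:
```python
from h import *
o=bot.get_obs();e=o["ee_pos"];print(e,o["tcp_rot"],o["opening"])
c,K,Rc,p=marks("wrist",["cup1"],[.012])
print("C",rimfit(c["color"],K,Rc,p,.481,-.341,.09,arc=(0,354)))
```

```text
[ 0.48129529 -0.33982664  0.15683885] [ 1.79983723e+02 -2.56545328e-03  9.00679918e+01] 0.08531881886839104
cup1 mark 0.66 [320.1 186.4] [ 0.4803 -0.3424  0.012 ]
C [220.615    0.479   -0.3415]
```

Call:
arm_command(
  series=[
    [0,-0.0015,0.03,0],
    [0,-0.0015,0.065,0],
    [0,-0.0015,0.095,0],
    [0,-0.0015,0.12,0],
    [0,-0.0015,0.1345,0],
  ],
)

```text
time: 21.75
ee_pos: [0.4789, -0.3396, 0.0199]
tcp_rot: [-179.9, -0.1, 90.1]
wrist_force: [-0.2, 0.7, -0.3]
opening: 0.0853
grasp_force: 0.0
```

Call:
arm_command(
  series=[
    [0,0,0,0],
    [0,0,0,0],
    [0,0,0,0],
    [0,0,0,0],
    [0,0,0,0],
  ],
  hand=0.055,
  grip_force=25,
)

```text
time: 22.25
ee_pos: [0.4798, -0.3413, 0.0226]
tcp_rot: [180.0, 0.0, 90.0]
wrist_force: [-0.2, 0.6, -1.8]
opening: 0.0639
grasp_force: 27.9
```

Call:
arm_command(
  series=[
    [0,0,-0.01,0],
    [0,0,-0.045,0],
    [0,0,-0.085,0],
    [0,0,-0.125,0],
    [0.02,0.002,-0.16,0],
  ],
)

```text
time: 22.75
ee_pos: [0.4812, -0.3222, 0.1847]
tcp_rot: [179.9, 0.1, 89.9]
wrist_force: [0.6, 0.5, -2.7]
opening: 0.0639
grasp_force: 28.6
```

Call:
arm_command(
  series=[
    [0.042,0.003,0,0],
    [0.084,0.006,0,0],
    [0.126,0.009,0,0],
    [0.168,0.012,0,0],
    [0.21,0.015,0,0],
  ],
)

```text
time: 23.25
ee_pos: [0.4963, -0.1095, 0.1829]
tcp_rot: [179.9, 0.0, 90.0]
wrist_force: [0.9, -0.3, -1.7]
opening: 0.0638
grasp_force: 28.6
```

Call:
arm_command(
  series=[
    [0.042,0.003,0,0],
    [0.084,0.006,0,0],
    [0.126,0.009,0,0],
    [0.168,0.012,0,0],
    [0.21,0.015,0,0],
  ],
)

```text
time: 23.75
ee_pos: [0.5113, 0.1007, 0.183]
tcp_rot: [179.9, -0.0, 90.0]
wrist_force: [1.0, -1.2, -1.8]
opening: 0.0641
grasp_force: 28.6
```

Call:
arm_command(
  series=[
    [0.04,0.003,0,0],
    [0.075,0.006,0,0],
    [0.095,0.008,0,0],
    [0.1,0.008,0,0],
    [0.1,0.008,0,0],
  ],
)

```text
time: 24.25
ee_pos: [0.5193, 0.1993, 0.1823]
tcp_rot: [180.0, 0.0, 90.1]
wrist_force: [1.0, -0.4, -2.0]
opening: 0.0636
grasp_force: 28.6
```

Run:
```python
from h import *
o=bot.get_obs();e=o["ee_pos"];print(e,o["tcp_rot"],o["opening"])
c,K,Rc,p=cam("wrist"); a=c["color"]; cv2.imwrite("pics/w5.png",a)
print("B rim",rimfit(a,K,Rc,p,.5195,.197,.125,arc=(30,150)),"C rim",rimfit(a,K,Rc,p,e[0],e[1],e[2]+.068))
```

```text
[0.51932619 0.19930151 0.18229518] [1.79989216e+02 5.84860377e-03 9.00668908e+01] 0.0635872701369741
B rim [2.435236e+02 5.190000e-01 1.965000e-01] C rim [2.832235e+02 5.188000e-01 1.983000e-01]
```

View pics/w5.png

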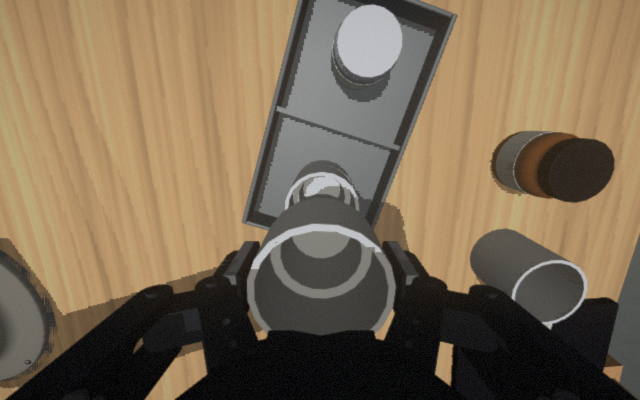

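The stack is upright in the bay at (323,195), with the third tumbler above it at (320,290). I'll shift −1.5 mm in y and lower.

Call:
arm_command(
  series=[
    [-0.0015,0.0003,0.01,0],
    [-0.0015,0.0003,0.025,0],
    [-0.0015,0.0003,0.037,0],
    [-0.0015,0.0003,0.043,0],
    [-0.0015,0.0003,0.045,0],
  ],
)

```text
time: 24.8
ee_pos: [0.5194, 0.1968, 0.1359]
tcp_rot: [-179.9, 0.0, 90.0]
wrist_force: [0.3, 0.6, -1.3]
opening: 0.064
grasp_force: 28.6
```

Call:
arm_command(
  series=[
    [0,0,0.005,0],
    [0,0,0.01,0],
    [0,0,0.015,0],
    [0,0,0.02,0],
    [0,0,0.024,0],
  ],
)

```text
time: 25.3
ee_pos: [0.5197, 0.1975, 0.1123]
tcp_rot: [-180.0, 0.0, 90.0]
wrist_force: [-0.7, 1.2, -1.1]
opening: 0.0635
grasp_force: 28.6
```

Call:
arm_command(
  series=[
    [0,0,0.003,0],
    [0,0,0.006,0],
    [0,0,0.009,0],
    [0,0,0.0105,0],
    [0,0,0.011,0],
  ],
)

```text
time: 25.8
ee_pos: [0.5197, 0.1974, 0.1017]
tcp_rot: [-180.0, 0.0, 90.0]
wrist_force: [-0.5, 0.2, -1.1]
opening: 0.0635
grasp_force: 28.6
```

Call:
arm_command(
  series=[
    [0,0,0.0005,0],
    [0,0,0.001,0],
    [0,0,0.0015,0],
    [0,0,0.002,0],
    [0,0,0.002,0],
  ],
)

```text
time: 26.3
ee_pos: [0.5197, 0.1975, 0.0998]
tcp_rot: [-180.0, 0.0, 90.0]
wrist_force: [0.2, -0.4, -1.9]
opening: 0.0638
grasp_force: 28.6
```

Call:
arm_command(
  series=[
    [0,0,0.0003,0],
    [0,0,0.0006,0],
    [0,0,0.0009,0],
    [0,0,0.001,0],
    [0,0,0.001,0],
  ],
)

```text
time: 26.8
ee_pos: [0.5199, 0.1975, 0.0995]
tcp_rot: [180.0, -0.0, 90.0]
wrist_force: [-0.6, -0.5, 4.7]
opening: 0.0639
grasp_force: 29.0
```

Seated at the expected height. I'll release, rise clear and check.

Call:
arm_command(
  series=[
    [0,0,0,0],
    [0,0,0,0],
    [0,0,0,0],
    [0,0,0,0],
    [0,0,0,0],
  ],
  hand=0.0854,
)

```text
time: 27.3
ee_pos: [0.5197, 0.1975, 0.0987]
tcp_rot: [-180.0, 0.0, 90.0]
wrist_force: [0.1, -0.2, 0.4]
opening: 0.0854
grasp_force: 0.0
```

Call:
arm_command(
  series=[
    [0,0,-0.015,0],
    [0,0,-0.045,0],
    [0,0,-0.085,0],
    [0,0,-0.12,0],
    [-0.03,0,-0.14,0],
  ],
)

```text
time: 27.8
ee_pos: [0.5202, 0.1693, 0.2427]
tcp_rot: [179.8, -0.1, 90.2]
wrist_force: [1.0, -0.1, 0.0]
opening: 0.0851
grasp_force: 0.0
```

Call:
arm_command(
  series=[
    [-0.04,0,0,0],
    [-0.08,0,0,0],
    [-0.12,0,0,0],
    [-0.15,0,0,0],
    [-0.15,0,0,0],
  ],
)

```text
time: 28.3
ee_pos: [0.5196, 0.0145, 0.2402]
tcp_rot: [179.9, 0.0, 89.8]
wrist_force: [0.5, 1.0, 0.2]
opening: 0.0854
grasp_force: 0.0
```

Run:
```python
from h import *
s,K,Rc,p=cam("side"); t=cam("top")[0]["color"]
cv2.imwrite("pics/end.png",np.hstack([cv2.resize(s["color"][200:400,150:350],(400,400),interpolation=cv2.INTER_CUBIC),cv2.resize(t[130:330,140:340],(400,400),interpolation=cv2.INTER_CUBIC)]))
for z in (.005,.041,.083,.125,.167): print(z,((proj([.52,.197,z],K,Rc,p)-[150,200])*2).round())
```

```text
0.005 [302. 205.]
0.041 [301. 185.]
0.083 [300. 160.]
0.125 [298. 133.]
0.167 [297. 103.]
```

View pics/end.png

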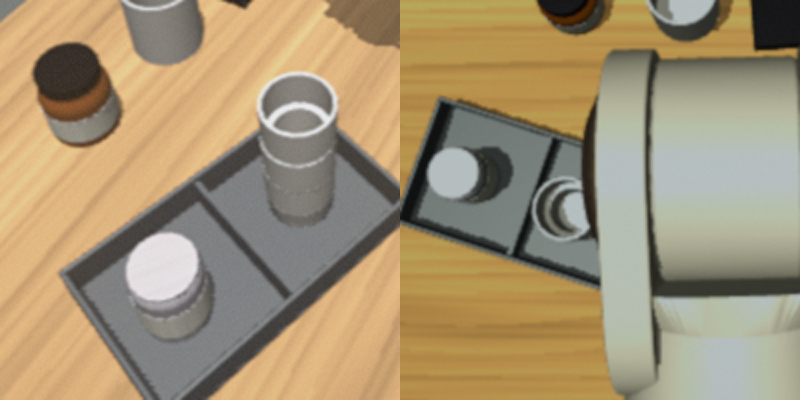

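The side crop shows a straight stack of three. Its rim centre is at (297,103), exactly where a fully seated stack should be. The seams are even, and the tin, mug and jar haven't moved.

```bash
python3 -c "
from workcell import bot
print(bot.job_done())"
```

```text
the job is handed in; nothing more can be done
None
```

The three tumblers are nested in one upright, fully seated stack on the floor of the caddy's empty bay, with the beaker, tin, mug and jar left where they were, and the job was handed in at about 28 s; my first grip closed on the first tumbler's rim (about 9 N), so I opened and took it again lower down.

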